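# Find the notch of a tenon gauge that fits a rail end

## Robot

A 7-joint arm with a two-finger parallel gripper is mounted at the origin on a cart in front of the work surface, level with it; the furniture and walls round the work are solid. World frame = base frame: x ahead of the robot, y to its left, z up, the work surface at z = 0. Lengths are in m, angles in degrees, forces in N, time in s.
With the tool pointing down it reaches from about 0.425 to 0.875 m from the base axis. Payload 4.7 kg.
Tool frame: the origin (TCP) lies at the very end of the fingers, on their centre line; the grasp point (between the pads) lies 19 mm behind it (env.grasp_offset is the distance from the TCP to the grasp point, in m); z points along the fingers, y is the line along which they close (so a half turn about z gives the same grasp; the last joint's range is limited). The gripper opens to 87 mm and grips with 3 to 60 N. Pads are 19 mm wide; open, the fingers measure 117 mm over their backs; the gripper's body (75 mm by 190 mm) begins 51 mm behind the grasp point.
Start: joints at [-62.619, 18.392, -4.016, 83.108, 1.295, 78.541, -3.26], TCP at [0.291, 0.581, 0.186] pointing down, gripper open.
Joint ranges: [-163.93, 163.93], [-17.29, 119.83], [-79.2, 71.16], [3.27, 140.29], [-89.18, 269.18], [5.43, 117.66], [-154.24, 154.24]. Speed limits (degrees/s): [147.25, 147.25, 180, 180, 180, 180, 180].

## Interface

Orientations are given as [roll, pitch, yaw] about the fixed x, y, z axes, in that order (R = Rz(yaw) Ry(pitch) Rx(roll)).
In Python, from cell import env gives the robot as it stands. The module is installed in compiled form; this text tells all that it offers.
- The arm moves only by the tool drive_tool, never from a script. Its argument "moves" is one flat list of numbers, 5 for each row, row after row: the shift along the tool's x, y, z in units of 40 mm (1.0 is 40 mm), then the turn about the tool's z in units of 10 degrees (1.0 is 10 degrees), then the finger opening in mm, from 0 to 87. A call has 1 to 5 rows; each row is the pose to reach, as a shift and turn from the pose commanded when the call began, along the tool's axes at that moment; what a row does not reach only later rows make up. A row lasts 1/8 s, in which the tool goes at most 62.5 mm and 10.7 degrees, less where a joint would pass 70% of its speed; a pose out of reach is approached as far as the arm can. A call with a gripper value outside its range is refused whole. The fingers move at their own pace and stop on an object; "squeeze" is the grip in N (left out, the last holds). Time passes only in rows, so rows that repeat a pose let the fingers close. It gives the time, the measured TCP pose, the force, the opening and the grip force at its end, in the units of the state.
- env.get_obs(): the state, without advancing time (a new reading comes with each control period).
- env.read_camera(name): name is "side" or "top" or "wrist"; returns (picture, depth): 480x640x3 uint8, red, green, blue; 480x640 float32, m along the optical axis (not along the pixel's ray), 0 where there is no reading.
- env.camera_model(name): a dict with "K" (3x3 intrinsics, pixels), "rvec" (rotation vector, rad) and "tvec" (3), from world to camera coordinates, as OpenCV has them; the wrist camera has in their place "tool_from_camera" (4x4, takes a point from camera to tool coordinates, whose origin is the TCP and whose axes are the flange's). Camera axes: x right, y down, z forward; pixel columns grow to the right and rows downward; lengths in m; the calibration is good to about 2 mm. The wrist camera is an equidistant fisheye: a pixel r from the principal point sees the ray r / f radians off the axis. A picture is of the moment at which its call begins: read the wrist's pose just before it. camera_model takes no time and is no camera call.
- env.sign_off(): hands the job in; it is judged then, once.
The state is a dict: "time_s": time; "qpos": joint angles; "joint_velocities": joint speeds; "effort": joint torques, N m; "tool_pos": TCP position; "tool_rot": TCP orientation; "force": force on the tool from outside, world axes, zero at the start; "wrist_torque": the same for the moment, N m; "grip_width": finger opening in m; "grasp_force": force on a finger pad.
Only numpy, scipy, OpenCV 4.12 (cv2) and the standard library are available. Lean on these libraries where they do the work, as an engineer would, in place of code of your own. Each camera call takes 0.05 s, during which the arm holds its last target. There are 200 camera calls.

## Task

Take the tenoned rail end that lies nearest to you at the front of the table and offer its tenon, rail upright and flat along the table, to the open front edge of the notched tenon gauge: first the narrowest notch, then each next wider one in turn, pressing only gently to feel whether it goes in. Push it fully home, shoulders against the gauge, in the first notch that takes it and leave it there; do not let it into a wider notch, and do not disturb the two rail ends at the back, the two offcuts or the pencil.

Things in the scene. Friction and masses are not known exactly. Their poses are not given: they have to be found in the camera images.
- gauge: tenon gauge: birch plywood plate 54 (x) by 182 (y), 22 mm high, fast to the table. Origin on its underside; x points level from the front edge (25 mm before the origin, facing the robot) to the back, y to its left, z up. Five notches cut through its height, open at the front, 28 mm deep along x, from left 10, 14, 18, 22, 26 mm wide (one to five drilled dots), 16 mm apart; 2 mm 45-degree lead-ins
- notch_1 (a point): middle of the mouth of the 10 mm notch (number 1 from the left), on the gauge's front edge, 11 mm above the table, +72 mm along the gauge's y. Its x points into the notch
- notch_2 (a point): middle of the mouth of the 14 mm notch (number 2 from the left), on the gauge's front edge, 11 mm above the table, +44 mm along the gauge's y. Its x points into the notch
- notch_3 (a point): middle of the mouth of the 18 mm notch (number 3 from the left), on the gauge's front edge, 11 mm above the table, +12 mm along the gauge's y. Its x points into the notch
- notch_4 (a point): middle of the mouth of the 22 mm notch (number 4 from the left), on the gauge's front edge, 11 mm above the table, -24 mm along the gauge's y. Its x points into the notch
- notch_5 (a point): middle of the mouth of the 26 mm notch (number 5 from the left), on the gauge's front edge, 11 mm above the table, -64 mm along the gauge's y. Its x points into the notch
- rail_a_mid (a point): middle, half-way up (19 mm), of the block of softwood rail end a: block 70 mm long (x), 36 mm wide (y), 38 mm high, with a tenon on its +x end; z up. The three rails differ only in the tenon's thickness
- rail_b_mid (a point): middle, half-way up (19 mm), of the block of softwood rail end b: block 70 mm long (x), 36 mm wide (y), 38 mm high, with a tenon on its +x end; z up. The three rails differ only in the tenon's thickness
- rail_c_mid (a point): middle, half-way up (19 mm), of the block of softwood rail end c: block 70 mm long (x), 36 mm wide (y), 38 mm high, with a tenon on its +x end; z up. The three rails differ only in the tenon's thickness
- rail_a_tip (a point): middle of the end face of rail a's tenon, 59 mm along x from the block's middle. Tenon 24 mm long, centred, 38 mm high, 11 to 22 mm thick (which rail has which is not known). It has 1.5 mm play in all in the first notch that takes it and is 2.5 mm too thick for the one before. Home, its shoulders meet the gauge's front edge
- rail_b_tip (a point): middle of the end face of rail b's tenon, 59 mm along x from the block's middle. Tenon 24 mm long, centred, 38 mm high, 11 to 22 mm thick (which rail has which is not known). It has 1.5 mm play in all in the first notch that takes it and is 2.5 mm too thick for the one before. Home, its shoulders meet the gauge's front edge
- rail_c_tip (a point): middle of the end face of rail c's tenon, 59 mm along x from the block's middle. Tenon 24 mm long, centred, 38 mm high, 11 to 22 mm thick (which rail has which is not known). It has 1.5 mm play in all in the first notch that takes it and is 2.5 mm too thick for the one before. Home, its shoulders meet the gauge's front edge
- rail_a: rail end a again, origin under the middle of its block, about 80 g. One of the three rails lies at the front right (x under 0.52) and is the one to fit; the other two lie behind (x over 0.57) and stay there
- rail_b: rail end b again, origin under the middle of its block, about 80 g. One of the three rails lies at the front right (x under 0.52) and is the one to fit; the other two lie behind (x over 0.57) and stay there
- rail_c: rail end c again, origin under the middle of its block, about 80 g. One of the three rails lies at the front right (x under 0.52) and is the one to fit; the other two lie behind (x over 0.57) and stay there
- offcut_1: bystander: pine offcut 50x110x32 mm, left at the back; origin under its middle
- pencil: bystander: flat carpenter's pencil, 118 mm, at the front edge, right; origin under its middle
- offcut_2: bystander: dark offcut 60x75x22 mm, left of the gauge; origin under its middle

How it is judged:
By the outcome, as a careful person would: the job done as asked, in the order asked, and still so for the second after the job is handed in, with the robot touching nothing.
It also fails if it takes over 64 s, if anything falls off the work surface, if the arm or the gripper's body presses on something with over 40 N, if the wrist force passes 120 N, or if a joint passes its speed limit or range.

## Working session

There is one attempt and no reset: what is moved stays moved. The work goes in short steps, Python scripts to look and compute and a tool call to move; the robot and the scene stay as the last step left them, time stands still between calls to the robot, and variables do not carry over. Pictures are saved under pics/ and viewed, at most 10 in all, crops included, and the job is handed in when it is done.

Besides the shell and the picture viewer there is one more tool, called after "Emit:" as name(argument=value, ...), one argument or row to a line, values as JSON. drive_tool: Moves the arm, as the interface text tells. Its arguments: {"type":"object","properties":{"moves":{"type":"array","items":{"type":"number"}},"squeeze":{"type":"number"}},"required":["moves"]}

```bash
mkdir -p pics; python3 - <<'E'
from cell import env
import cv2,numpy as np
o=env.get_obs();print({k:np.round(v,3).tolist() for k,v in o.items()})
for n in("top","side"):
    p,d=env.read_camera(n);cv2.imwrite(f"pics/{n}0.png",p[:,:,::-1]);np.savez(f"{n}0.npz",p=p,d=d)
for n in("top","side","wrist"):print(n,env.camera_model(n))
E
```

```text
{'time_s': 0.0, 'qpos': [-62.619, 18.439, -4.018, 83.176, 1.297, 78.541, -3.258], 'joint_velocities': [-0.065, 0.012, -0.003, 0.02, -0.06, 0.033, -0.078], 'effort': [0.0, -49.129, -0.404, -31.253, -0.064, 0.044, 0.0], 'tool_pos': [0.291, 0.581, 0.185], 'tool_rot': [-179.889, 0.007, 153.433], 'force': [-0.398, 1.116, -0.738], 'wrist_torque': [-0.015, -0.02, 0.011], 'grasp_force': 0.0, 'grip_width': 0.087}
top {'K': array([[468.01041351,   0.        , 324.01206803],
       [  0.        , 468.01041351, 248.01003285],
       [  0.        ,   0.        ,   1.        ]]), 'rvec': array([ 2.16420697, -2.2269574 ,  0.08858905]), 'tvec': array([-0.05468009,  0.54067424,  1.10811479])}
side {'K': array([[445.63619459,   0.        , 325.5284384 ],
       [  0.        , 445.63619459, 242.83543064],
       [  0.        ,   0.        ,   1.        ]]), 'rvec': array([ 2.0921335 , -0.52213696,  0.31770552]), 'tvec': array([-0.47549122,  0.13354643,  0.70821535])}
wrist {'K': array([[371.64829954,   0.        , 319.32019546],
       [  0.        , 371.64829954, 239.40934254],
       [  0.        ,   0.        ,   1.        ]]), 'tool_from_camera': array([[ 9.17747322e-04, -9.52578913e-01, -3.04290278e-01,
         8.37776629e-02],
       [ 9.99999566e-01,  9.22363667e-04,  1.28570476e-04,
        -2.94310904e-04],
       [ 1.58192772e-04, -3.04290264e-01,  9.52579346e-01,
        -1.98634069e-01],
       [ 0.00000000e+00,  0.00000000e+00,  0.00000000e+00,
         1.00000000e+00]])}
```

View pics/top0.png

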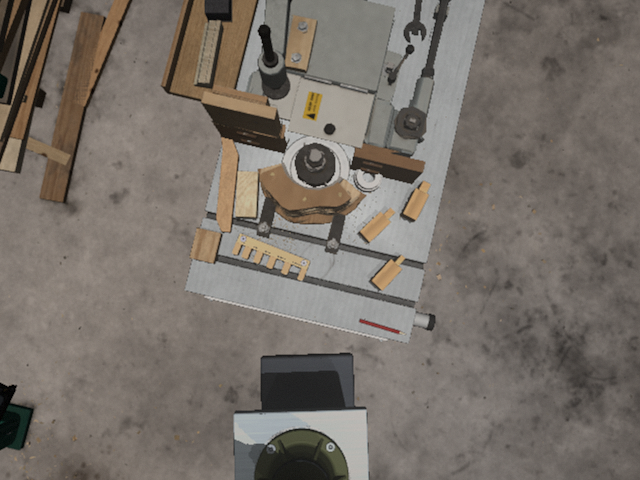

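The top view shows the gauge at about (270,255) with its notches facing the robot. The front rail is at (387,273), tenon to the upper right, and the pencil at (380,326). The back rails are at (377,225) and (416,200), and the dark offcut at (207,245).

```bash
cat > h.py <<'E'
import numpy as np,cv2
from cell import env
def ray(n,uv,z):
    m=env.camera_model(n);R=cv2.Rodrigues(m["rvec"])[0];t=m["tvec"]
    uv=np.atleast_2d(np.float64(uv));d=np.c_[uv,np.ones(len(uv))]@np.linalg.inv(m["K"]).T@R
    c=-R.T@t;return c+d*((z-c[2])/d[:,2])[:,None]
def proj(n,P):
    m=env.camera_model(n);return cv2.projectPoints(np.float64(P).reshape(-1,1,3),m["rvec"],m["tvec"],m["K"],None)[0][:,0]
E
python3 - <<'E'
from h import *
p=np.load("top0.npz")["p"][:,:,::-1]
c=p[220:345,190:440];cv2.imwrite("pics/top_c.png",cv2.resize(c,None,fx=3.2,fy=3.2,interpolation=cv2.INTER_CUBIC))
print(proj("top",[[0,0,0],[.291,.581,.186],[.5,0,0],[.5,.1,0]]))
hsv=cv2.cvtColor(p,cv2.COLOR_BGR2HSV)
m=((hsv[...,1]>60)&(hsv[...,2]>90)&(hsv[...,0]<30)).astype(np.uint8)
n,l,s,ce=cv2.connectedComponentsWithStats(m)
for i in range(1,n):
    if s[i,4]>100 and 180<s[i,1]<300 and 180<s[i,0]<440:print(s[i],ce[i],cv2.minAreaRect(np.argwhere(l==i)[:,::-1].astype(np.float32)))
E
```

```text
[[300.91802223 476.36288605]
 [  2.00887272 375.86781281]
 [295.61383451 265.21868876]
 [254.49991789 266.39573175]]
[403 181  27  39 527] [416.79886148 200.88235294] ((417.60003662109375, 199.30001831054688), (14.758047103881836, 38.460365295410156), 26.56505012512207)
[360 208  35  34 501] [376.4011976 224.7744511] ((377.8662109375, 223.18190002441406), (15.105718612670898, 38.814422607421875), 46.63658142089844)
[189 228  32  35 792] [204.68813131 245.16666667] ((204.67649841308594, 245.29412841796875), (25.223705291748047, 31.28709602355957), 14.03624439239502)
[ 232  234   78   47 1156] [270.35726644 255.30276817] ((270.8275451660156, 256.9310302734375), (76.13508605957031, 21.91204833984375), 21.801406860351562)
[372 255  33  35 516] [387.49806202 272.8003876 ] ((389.2308044433594, 270.8461608886719), (15.47147274017334, 39.28408432006836), 42.27368927001953)
```

View pics/top_c.png

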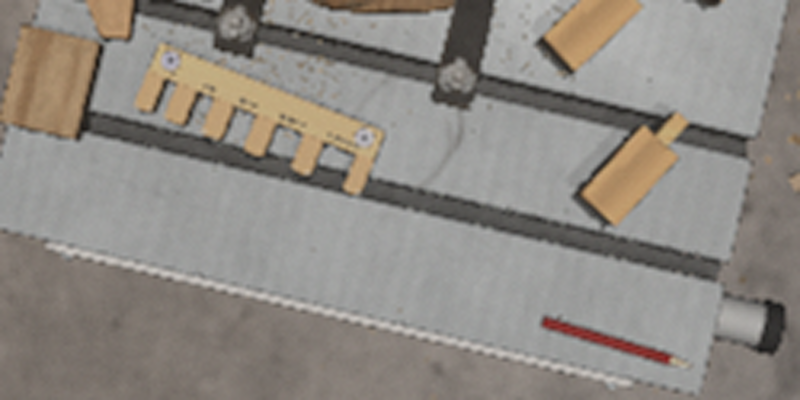

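View pics/side0.png

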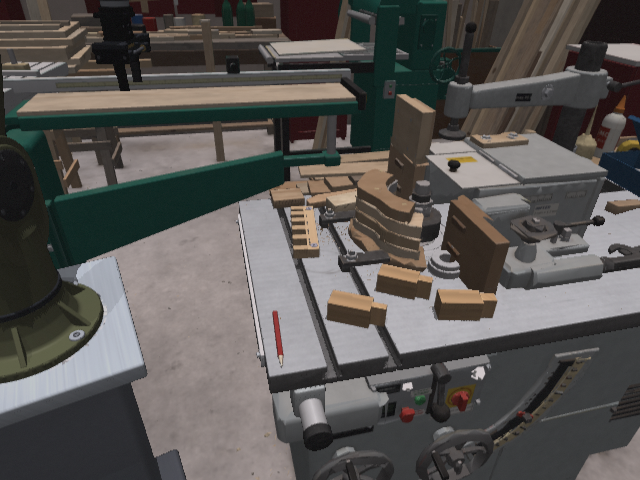

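The zoomed view shows five notches facing down-left and the front rail with its tenon pointing up-right. The side view shows the front rail at (350,308) with the tenon at (378,312), and nothing tall between it and the gauge (305,230).

```bash
python3 - <<'E'
from h import *
p=np.load("top0.npz")["p"][:,:,::-1]
hsv=cv2.cvtColor(p,cv2.COLOR_BGR2HSV)
m=((hsv[...,1]>60)&(hsv[...,2]>90)&(hsv[...,0]<30)).astype(np.uint8)
n,l,s,ce=cv2.connectedComponentsWithStats(m)
for i in range(1,n):
    if s[i,4]>100 and 180<s[i,1]<300 and 180<s[i,0]<440:
        w=s[i,2]>70
        P=ray("top",np.argwhere(l==i)[:,::-1],.022 if w else .038)[:,:2]*1000
        r=cv2.minAreaRect(P.astype(np.float32));print(np.round(r[0],1),np.round(r[1],1),r[2],"mean",P.mean(0).round(1))
E
```

```text
[ 647.9 -296.5] [35.2 93.2] 61.39476776123047 mean [ 644.1 -294.4]
[ 593.1 -199.5] [35.8 93. ] 41.60588073730469 mean [ 589.4 -195.8]
[552.1 211. ] [59.5 73.7] 75.38581848144531 mean [552.2 211. ]
[520.9  57.7] [182.2  52.3] 66.59171295166016 mean [524.8  58.8]
[ 479.4 -222.2] [36.4 93.1] 45.638267517089844 mean [ 474.8 -217.9]
```

```bash
cat >> h.py <<'E'
def st():
    o=env.get_obs();return np.array([*(o["tool_pos"]*1 if isinstance(o["tool_pos"],np.ndarray) else o["tool_pos"]),o["tool_rot"][2]])
def step(a,b):
    "move units from pose a=(x,y,z,yaw) to b, tool pointing down"
    y=np.radians(a[3]);d=np.array(b[:3])-a[:3]
    return np.round([(np.cos(y)*d[0]+np.sin(y)*d[1])/.04,(np.sin(y)*d[0]-np.cos(y)*d[1])/.04,-d[2]/.04,-(b[3]-a[3])/10],3)
E
python3 - <<'E'
from h import *
a=st()
for b in [(.45,.35,.185,103.4),(.47,.12,.185,53.4),(.47,-.1,.185,3.4),(.474,-.217,.15,-44.4)]:
    print(step(a,b));a=b
E
```

```text
[-6.146 -3.378  0.009  5.003]
[-5.709 -0.846 -0.     5.   ]
[-4.415  3.279 -0.     5.   ]
[-0.074  2.926  0.875  4.78 ]
```

Emit:
drive_tool(
  moves=[-1.23, -0.68, 0, 1, 87, -2.46, -1.35, 0, 2, 87, -3.69, -2.03, 0, 3, 87, -4.92, -2.7, 0, 4, 87, -6.15, -3.38, 0, 5, 87],
)

```text
time_s: 0.72
tool_pos: [0.451, 0.3486, 0.186]
tool_rot: [-180.0, 0.0, 103.1]
force: [0.6, 0.4, -0.6]
grip_width: 0.087
grasp_force: 0.0
```

Emit:
drive_tool(
  moves=[-1.14, -0.17, 0, 1, 87, -2.28, -0.34, 0, 2, 87, -3.42, -0.51, 0, 3, 87, -4.57, -0.68, 0, 4, 87, -5.71, -0.85, 0, 5, 87],
)

```text
time_s: 1.35
tool_pos: [0.47, 0.1187, 0.1861]
tool_rot: [-180.0, 0.0, 53.1]
force: [1.3, -0.6, 0.4]
grip_width: 0.0869
grasp_force: 0.0
```

Tracks well.

Emit:
drive_tool(
  moves=[-0.88, 0.66, 0, 1, 87, -1.77, 1.31, 0, 2, 87, -2.65, 1.97, 0, 3, 87, -3.53, 2.62, 0, 4, 87, -4.41, 3.28, 0, 5, 87],
)

```text
time_s: 1.98
tool_pos: [0.4701, -0.1008, 0.1862]
tool_rot: [-180.0, 0.0, 3.1]
force: [0.8, 0.1, -0.2]
grip_width: 0.0872
grasp_force: 0.0
```

Emit:
drive_tool(
  moves=[0, 0.73, 0.2, 1, 87, -0.03, 1.46, 0.4, 2, 87, -0.05, 2.2, 0.6, 3, 87, -0.07, 2.93, 0.87, 4, 87, -0.07, 2.93, 0.87, 4.75, 87],
)

```text
time_s: 2.6
tool_pos: [0.4731, -0.2193, 0.1504]
tool_rot: [179.9, 0.1, -44.6]
force: [0.8, -0.1, -0.8]
grip_width: 0.087
grasp_force: 0.0
```

```bash
cat >> h.py <<'E'
from scipy.spatial.transform import Rotation as Rot
def wray(o,uv,z):
    m=env.camera_model("wrist");K=m["K"];T=m["tool_from_camera"]
    q=(np.atleast_2d(np.float64(uv))-K[:2,2])/K[0,0];r=np.linalg.norm(q,axis=1)+1e-12
    d=np.c_[q/r[:,None]*np.sin(r)[:,None],np.cos(r)]
    R=Rot.from_euler("xyz",o["tool_rot"],degrees=True).as_matrix()
    d=d@(R@T[:3,:3]).T;c=R@T[:3,3]+o["tool_pos"]
    return c+d*((z-c[2])/d[:,2])[:,None]
def wsnap(name):
    o=env.get_obs();p,_=env.read_camera("wrist");cv2.imwrite(f"pics/{name}.png",p[:,:,::-1])
    np.savez(name+".npz",p=p,tp=o["tool_pos"],tr=o["tool_rot"]);return o,p
def wood(p):
    h=cv2.cvtColor(p,cv2.COLOR_RGB2HSV);return ((h[...,1]>60)&(h[...,2]>90)&(h[...,0]<30)).astype(np.uint8)
E
python3 - <<'E'
from h import *
o,p=wsnap("w1");print(o["tool_pos"],o["tool_rot"])
m=wood(p);n,l,s,ce=cv2.connectedComponentsWithStats(m)
for i in range(1,n):
    if s[i,4]>1500:
        P=wray(o,np.argwhere(l==i)[:,::-1],.038)[:,:2]*1000
        r=cv2.minAreaRect(P.astype(np.float32));print(s[i],np.round(r[0],1),np.round(r[1],1),r[2])
E
```

```text
[ 0.47314914 -0.21930481  0.15044863] [ 1.79864474e+02  5.66578887e-02 -4.46043440e+01]
[   0    0  104   98 3699] [ 815.2 -162.9] [152.7  51.1] 74.95457458496094
[ 213    0   61   76 3092] [ 636.3 -290.8] [36.1 70.6] 60.931243896484375
[ 186   90   40  108 3620] [ 591.9 -199.8] [35.6 93.3] 42.08735656738281
[  73  112   77   83 1759] [ 650.7 -127.6] [85.8 69.7] 55.286312103271484
[ 297  163   42  104 3511] [ 478.2 -222.9] [35.5 92.1] 45.40803527832031
[   0  176   73  147 5935] [685.4  36.5] [ 72.5 232.9] 3.2388176918029785
```

View pics/w1.png

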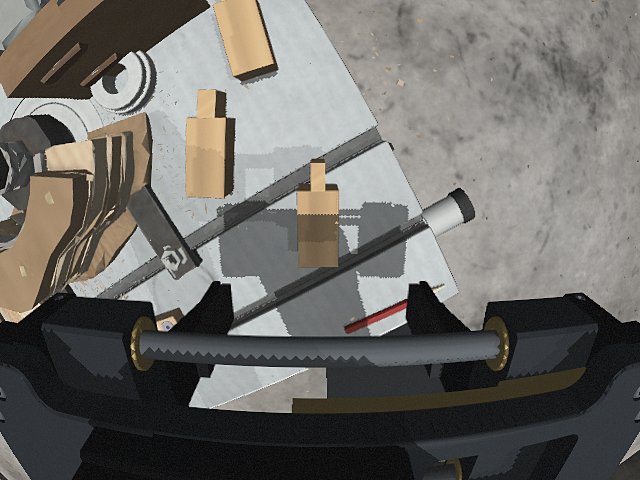

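The wrist view shows the front rail at (318,225), with the tenon at (318,175) pointing ahead. Its pose agrees with the top camera to about 1 mm, and the pencil at (395,310) is clear of the fingers. I'll go down and grip.

Emit:
drive_tool(
  moves=[-0.02, -0.04, 1.0, 0, 62, -0.02, -0.04, 2.0, 0, 62, -0.02, -0.04, 2.9, 0, 62, -0.02, -0.04, 3.4, 0, 62, -0.02, -0.04, 3.55, 0, 62],
  squeeze=20,
)

```text
time_s: 3.28
tool_pos: [0.4742, -0.2142, 0.0082]
tool_rot: [179.9, 0.1, -44.0]
force: [0.6, -0.3, 0.8]
grip_width: 0.0621
grasp_force: 0.0
```

Emit:
drive_tool(
  moves=[0, 0, 0, 0, 30, 0, 0, 0, 0, 30, 0, 0, 0, 0, 30, 0, 0, 0, 0, 30, 0, 0, 0, 0, 30],
  squeeze=20,
)

```text
time_s: 3.9
tool_pos: [0.4755, -0.215, 0.0098]
tool_rot: [-180.0, -0.0, -44.1]
force: [-0.3, -1.1, -0.5]
grip_width: 0.0312
grasp_force: 0.0
```

Grip width is 31 mm with no force, so something is off. I'll look.

```bash
python3 - <<'E'
from h import *
o,p=wsnap("w2");print({k:np.round(o[k],4) for k in("tool_pos","tool_rot","force","grasp_force","grip_width")})
t,_=env.read_camera("top");s,_=env.read_camera("side")
a=cv2.resize(t[180:340,320:450],None,fx=3,fy=3);b=cv2.resize(s[180:400,240:520],(480,480*220//280))
c=np.zeros((480+0,870+0,3),np.uint8);c[:480,:390]=a;c[:b.shape[0],390:]=b
cv2.imwrite("pics/mix2.png",cv2.resize(c,(800,441))[:,:,::-1])
E
```

```text
{'tool_pos': array([ 0.4755, -0.215 ,  0.0098]), 'tool_rot': array([-1.799764e+02, -1.780000e-02, -4.407080e+01]), 'force': array([-0.3182, -1.1188, -0.5025]), 'grasp_force': np.float64(0.0), 'grip_width': np.float64(0.0312)}
```

View pics/w2.png

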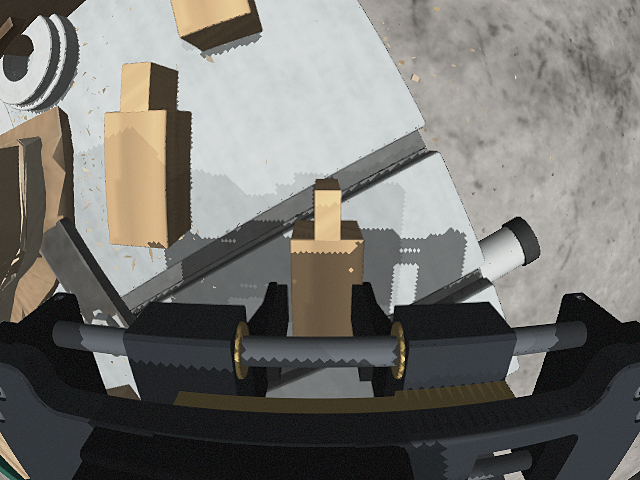

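View pics/mix2.png

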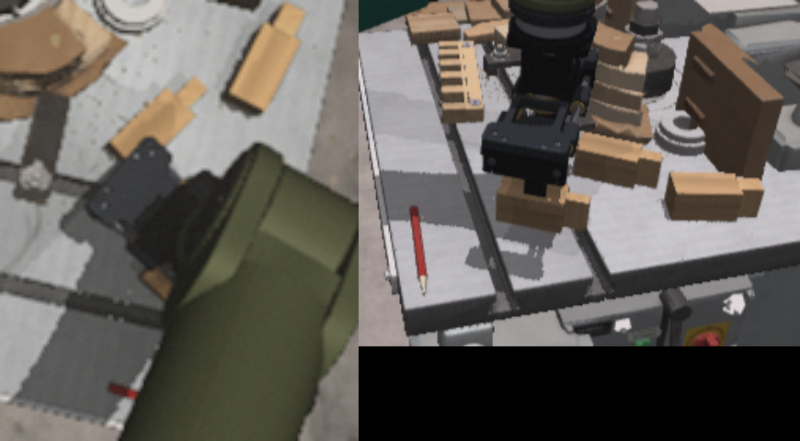

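The fingers straddle the block at (325,290), and the rail hasn't moved. I'll keep closing and see whether force builds.

Emit:
drive_tool(
  moves=[0, 0, 0, 0, 5, 0, 0, 0, 0, 5, 0, 0, 0, 0, 5],
  squeeze=20,
)

```text
time_s: 4.42
tool_pos: [0.4753, -0.2149, 0.0095]
tool_rot: [-180.0, 0.0, -44.1]
force: [0.1, 0.4, -0.5]
grip_width: 0.0094
grasp_force: 0.0
```

```bash
python3 - <<'E'
from h import *
o,p=wsnap("w3")
def tool(o,P):
    R=Rot.from_euler("xyz",o["tool_rot"],degrees=True).as_matrix();return ((P-o["tool_pos"])@R*1000).round(1)
print(o["tool_pos"],o["grip_width"])
for z in(.038,.05,.06): print(z,tool(o,wray(o,[[290,240],[363,240],[316,190],[340,190]],z)).tolist())
s,_=env.read_camera("side")
c=np.hstack([cv2.resize(s[240:360,300:420],(400,400),interpolation=cv2.INTER_CUBIC),p[150:400,195:445][:, :].repeat(1,0) if 0 else cv2.resize(p[150:400,195:445],(400,400))])
cv2.imwrite("pics/mix3.png",c[:,:,::-1])
E
```

```text
[ 0.47532509 -0.21494575  0.00954045] 0.009363164635048505
0.038 [[29.8, -13.8, -28.5], [29.8, 21.4, -28.5], [54.1, -1.3, -28.5], [54.1, 9.8, -28.5]]
0.05 [[33.6, -12.9, -40.5], [33.6, 19.9, -40.5], [56.2, -1.2, -40.5], [56.2, 9.2, -40.5]]
0.06 [[36.8, -12.0, -50.5], [36.8, 18.6, -50.5], [58.0, -1.1, -50.5], [58.0, 8.6, -50.5]]
```

View pics/mix3.png

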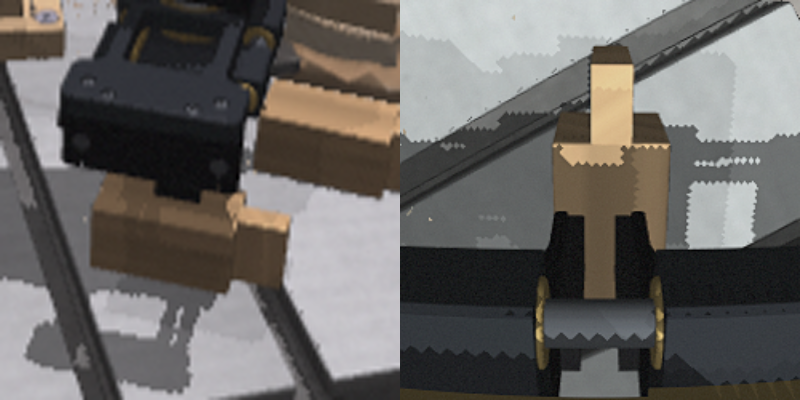

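The fingers appear to end on or above the block top rather than beside it: in the side crop they stop at (190,195). Depth should settle it.

```bash
python3 - <<'E'
from h import *
m=env.camera_model("side");R=cv2.Rodrigues(m["rvec"])[0]
p,d=env.read_camera("side");K=m["K"]
def W(u,v):
    z=d[v,u];c=np.array([(u-K[0,2])/K[0,0]*z,(v-K[1,2])/K[1,1]*z,z]);return (R.T@(c-m["tvec"])*1000).round(0)
for u,v in[(357,298),(354,296),(360,297),(350,296),(365,280),(340,290),(340,310),(350,315),(330,300),(380,308),(384,320)]:print(u,v,p[v,u],W(u,v))
o=env.get_obs();print(o["tool_pos"],o["qpos"],o["force"])
pw,dw=env.read_camera("wrist")
for u,v in[(326,200),(326,262),(326,300),(340,315),(280,310),(275,330),(365,330),(315,345),(250,240)]:
    r=wray(o,[[u,v]],0)[0]; T=env.camera_model("wrist")["tool_from_camera"]
    q=(np.array([u,v])-env.camera_model("wrist")["K"][:2,2])/371.648;a=np.linalg.norm(q)
    ray_=np.r_[q/a*np.tan(a),1]*dw[v,u];print("w",u,v,pw[v,u],dw[v,u].round(3),((T[:3,:3]@ray_+T[:3,3])*1000).round(0))
E
```

```text
357 298 [18 18 20] [ 473. -229.   49.]
354 296 [14 13 14] [ 469. -226.   53.]
360 297 [47 38 32] [ 478. -230.   50.]
350 296 [17 15 17] [ 464. -222.   52.]
365 280 [24 25 27] [ 431. -304.  151.]
340 290 [20 18 21] [ 412. -274.  120.]
340 310 [64 52 41] [ 448. -219.   26.]
350 315 [60 50 39] [ 460. -231.   21.]
330 300 [113  90  69] [ 440. -201.   37.]
380 308 [148 121  91] [ 502. -253.   36.]
384 320 [77 64 50] [ 508. -260.   12.]
[ 0.47532374 -0.21496258  0.00953606] [ -14.67315579   14.576921     40.38443798  113.68298218  -11.39515193
   55.64488113 -102.79422878] [0.76640493 0.91465415 0.48104654]
w 326 200 [227 201 152] 0.172 [ 49.   3. -29.]
w 326 262 [97 83 64] 0.181 [ 19.   4. -29.]
w 326 300 [43 40 33] 0.162 [ 10.   3. -53.]
w 340 315 [23 23 25] 0.148 [ 10.   9. -67.]
w 280 310 [22 25 23] 0.094 [  38.  -10. -114.]
w 275 330 [21 23 22] 0.085 [  38.  -10. -124.]
w 365 330 [21 23 25] 0.085 [  38.   11. -124.]
w 315 345 [72 75 78] 0.089 [  33.   -1. -122.]
w 250 240 [69 69 67] 0.247 [  9. -46.  37.]
```

```bash
python3 - <<'E'
from h import *
m=env.camera_model("side");R=cv2.Rodrigues(m["rvec"])[0]
p,d=env.read_camera("side");K=m["K"]
def W(u,v):
    z=d[v,u];c=np.array([(u-K[0,2])/K[0,0]*z,(v-K[1,2])/K[1,1]*z,z]);return (R.T@(c-m["tvec"])*1000).round(0)
for u in(348,355,362):
    for v in range(290,312,2):print(u,v,p[v,u],W(u,v))
# fingers in first wrist view (opening 87), rays onto planes y=-+43.5 of the tool
T=env.camera_model("wrist")["tool_from_camera"];Kw=env.camera_model("wrist")["K"]
for u,v,y in[(232,284,-.0435),(408,284,.0435),(232,330,-.0435)]:
    q=(np.array([u,v])-Kw[:2,2])/Kw[0,0];a=np.linalg.norm(q);r=T[:3,:3]@np.r_[q/a*np.sin(a),np.cos(a)];c=T[:3,3]
    print("tip",((c+r*(y-c[1])/r[1])*1000).round(0))
E
```

```text
348 290 [15 14 15] [ 420. -281.  122.]
348 292 [19 16 19] [ 419. -283.  120.]
348 294 [16 17 18] [ 420. -282.  115.]
348 296 [14 15 16] [ 462. -219.   50.]
348 298 [56 46 37] [ 468. -210.   37.]
348 300 [89 71 56] [ 466. -215.   37.]
348 302 [105  85  65] [ 463. -218.   37.]
348 304 [113  90  69] [ 459. -225.   39.]
348 306 [104  83  64] [ 459. -226.   36.]
348 308 [70 56 45] [ 457. -229.   35.]
348 310 [71 57 44] [ 458. -228.   29.]
355 290 [17 17 19] [ 427. -288.  125.]
355 292 [15 15 15] [ 427. -289.  121.]
355 294 [16 16 16] [ 427. -289.  118.]
355 296 [14 12 15] [ 470. -227.   53.]
355 298 [14 13 15] [ 471. -225.   47.]
355 300 [75 61 47] [ 475. -221.   38.]
355 302 [89 72 56] [ 474. -223.   36.]
355 304 [111  89  69] [ 470. -228.   37.]
355 306 [115  92  71] [ 467. -233.   38.]
355 308 [83 67 52] [ 466. -235.   36.]
355 310 [69 57 45] [ 466. -236.   33.]
362 290 [16 16 18] [ 433. -296.  128.]
362 292 [15 16 18] [ 433. -296.  124.]
362 294 [18 16 18] [ 433. -297.  121.]
362 296 [16 16 18] [ 435. -294.  115.]
362 298 [88 71 55] [ 488. -221.   38.]
362 300 [85 69 54] [ 485. -226.   39.]
362 302 [87 70 54] [ 484. -228.   36.]
362 304 [103  84  64] [ 480. -234.   38.]
362 306 [112  90  69] [ 478. -238.   37.]
362 308 [111  89  69] [ 475. -241.   37.]
362 310 [75 61 47] [ 474. -244.   35.]
tip [  8. -44. -32.]
tip [ 10.  44. -37.]
tip [-14. -44. -41.]
```

The fingers really end about 36 mm behind the reported TCP. Side depth puts the tips at z of about 0.045 while the TCP reads 0.0095, so they closed in the air above the block, which hasn't moved. I'll reopen, shift 3 mm in tool y, and go 32 mm deeper.

Emit:
drive_tool(
  moves=[0, 0, 0, 0, 62, 0, 0, 0, 0, 62, 0, 0, 0, 0, 62, 0, 0.08, 0, 0, 62, 0, 0.08, 0, 0, 62],
)

```text
time_s: 5.3
tool_pos: [0.4728, -0.2176, 0.0096]
tool_rot: [180.0, 0.0, -44.1]
force: [0.7, -0.0, -0.2]
grip_width: 0.0473
grasp_force: 0.0
```

Emit:
drive_tool(
  moves=[0, 0, 0, 0, 62, 0, 0, 0, 0, 62, 0, 0, 0, 0, 62, 0, 0, 0, 0, 62],
)

```text
time_s: 5.8
tool_pos: [0.4731, -0.2172, 0.0095]
tool_rot: [-180.0, -0.0, -44.1]
force: [-0.2, 1.0, 0.8]
grip_width: 0.0618
grasp_force: 0.0
```

Emit:
drive_tool(
  moves=[0, 0, 0.2, 0, 62, 0, 0, 0.4, 0, 62, 0, 0, 0.6, 0, 62, 0, 0, 0.8, 0, 62, 0, 0, 0.8, 0, 62],
)

```text
time_s: 6.42
tool_pos: [0.4723, -0.2171, -0.0233]
tool_rot: [179.9, 0.1, -44.1]
force: [-1.1, 0.3, 0.7]
grip_width: 0.0619
grasp_force: 0.0
```

Emit:
drive_tool(
  moves=[0, 0, 0, 0, 20, 0, 0, 0, 0, 20, 0, 0, 0, 0, 20, 0, 0, 0, 0, 20, 0, 0, 0, 0, 20],
  squeeze=20,
)

```text
time_s: 7.05
tool_pos: [0.4733, -0.2173, -0.0222]
tool_rot: [-180.0, -0.0, -44.1]
force: [-0.5, 0.5, 1.8]
grip_width: 0.0355
grasp_force: 20.0
```

Gripped: 35.5 mm at 20 N. I'll lift and carry it to just before notch 1.

Emit:
drive_tool(
  moves=[0, 0, -0.4, 0, 20, 0, 0, -0.8, 0, 20, 0, 0, -1.1, 0, 20],
  squeeze=25,
)

```text
time_s: 7.42
tool_pos: [0.4738, -0.2175, 0.0232]
tool_rot: [-179.9, -0.1, -44.1]
force: [0.6, -0.9, -1.0]
grip_width: 0.0362
grasp_force: 25.0
```

Emit:
drive_tool(
  moves=[-0.6, -0.5, 0, -0.2, 20, -1.35, -1.15, 0, -0.4, 20, -2.1, -1.8, 0, -0.65, 20, -2.85, -2.4, 0, -0.9, 20, -3.6, -3.05, 0, -1.1, 20],
)

```text
time_s: 8.05
tool_pos: [0.4546, -0.0282, 0.0225]
tool_rot: [-179.9, -0.1, -33.0]
force: [0.6, 0.9, -2.1]
grip_width: 0.0361
grasp_force: 25.0
```

Emit:
drive_tool(
  moves=[-0.5, -0.85, 0, -0.2, 20, -1.1, -1.8, 0, -0.4, 20, -1.65, -2.8, 0, -0.65, 20, -2.1, -3.55, 0, -0.85, 20, -2.4, -4.1, 0, -0.95, 20],
)

```text
time_s: 8.68
tool_pos: [0.4637, 0.162, 0.0219]
tool_rot: [-180.0, -0.0, -23.5]
force: [0.0, -0.9, -1.3]
grip_width: 0.0357
grasp_force: 25.0
```

Emit:
drive_tool(
  moves=[0, 0, 0, 0, 20, 0, 0, 0, 0, 20],
)

```text
time_s: 8.93
tool_pos: [0.4636, 0.1587, 0.0214]
tool_rot: [179.9, -0.0, -23.7]
force: [0.0, -0.7, -1.0]
grip_width: 0.036
grasp_force: 25.0
```

```bash
python3 - <<'E'
from h import *
o,p=wsnap("w4");print({k:np.round(o[k],4).tolist() for k in("tool_pos","tool_rot","force","grasp_force","grip_width")})
E
```

```text
{'tool_pos': [0.4636, 0.1587, 0.0214], 'tool_rot': [179.9286, -0.0052, -23.6819], 'force': [0.0085, -0.6522, -0.9801], 'grasp_force': 24.9962, 'grip_width': 0.036}
```

View pics/w4.png

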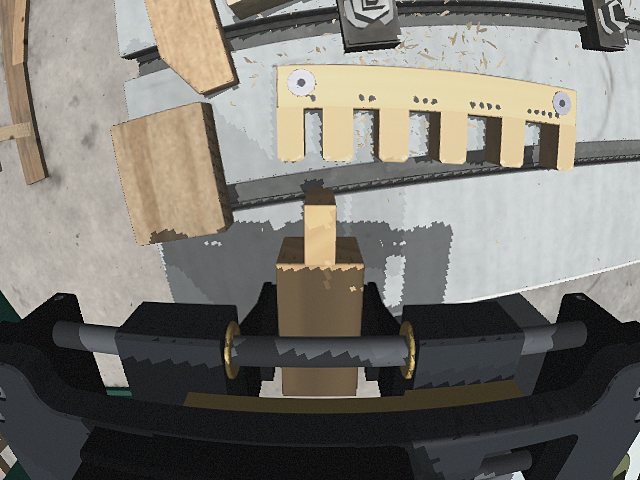

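The wrist view shows the held tenon at (320,230) pointing at the gauge. Notch 1 is at (313,135), with the other notches at (365,137), (425,140), (484,145) and (547,148). The dark offcut at (170,170) is clear. Now the numbers.

```bash
cat >> h.py <<'E'
def gauge(o,p):
    "gauge origin (mm) and yaw from the wrist view"
    h=cv2.cvtColor(p,cv2.COLOR_RGB2HSV);m=((h[...,1]>45)&(h[...,2]>185)&(h[...,0]<32)).astype(np.uint8)
    n,l,s,ce=cv2.connectedComponentsWithStats(m)
    for i in range(1,n):
        if s[i,4]>4000 and s[i,2]>150:
            P=wray(o,np.argwhere(l==i)[:,::-1],.022)[:,:2]*1000
            r=cv2.minAreaRect(P.astype(np.float32));print("gauge",s[i],np.round(r[0],1),np.round(r[1],1),round(r[2],2));B=P
    return B
def mask(p,o,zt,g=None): pass
E
python3 - <<'E'
from h import *
d=np.load("w4.npz");p=d["p"];o=dict(tool_pos=d["tp"],tool_rot=d["tr"])
P=gauge(o,p)
R=Rot.from_euler("xyz",o["tool_rot"],degrees=True).as_matrix()
hp=cv2.cvtColor(p,cv2.COLOR_RGB2HSV)
print([ (v,hp[v,295:345:2,2].tolist()) for v in (225,245)])
print("rail ", [(v,hp[v,266:374:3,2].tolist()) for v in (300,)])
z=.0816
T=lambda uv,z:((wray(o,uv,z)-o["tool_pos"])@R*1000).round(1).tolist()
print(T([[305,206],[335,206],[305,262],[335,262],[277,265],[361,265],[278,310],[362,310]],z))
# notch edges: row profile across prongs
print([(v,hp[v,275:580:2,2].tolist()) for v in (140,)])
print("prong ends",T([[290,161],[338,161],[393,162],[453,164],[512,167],[567,169]],.022))
E
```

```text
gauge [  276    63   301   108 18533] [520.9  58.3] [182.3  54.5] 66.68
[(225, [101, 99, 100, 102, 91, 229, 231, 230, 232, 231, 233, 231, 230, 230, 217, 231, 231, 227, 221, 223, 205, 98, 99, 97, 119]), (245, [69, 71, 71, 69, 51, 231, 226, 225, 227, 227, 227, 228, 227, 225, 226, 225, 223, 223, 220, 225, 154, 57, 61, 69, 67])]
rail  [(300, [19, 27, 21, 23, 110, 110, 112, 111, 110, 109, 110, 106, 106, 100, 97, 97, 97, 100, 101, 102, 104, 101, 107, 107, 107, 108, 110, 111, 113, 110, 109, 106, 72, 16, 23, 27])]
[[53.4, -5.1, -60.2], [53.4, 6.3, -60.2], [30.6, -5.3, -60.2], [30.6, 6.6, -60.2], [29.2, -16.6, -60.2], [29.3, 17.1, -60.2], [8.7, -17.1, -60.2], [8.7, 18.5, -60.2]]
[(140, [186, 208, 230, 229, 229, 229, 228, 228, 229, 229, 228, 228, 229, 230, 208, 164, 205, 205, 208, 187, 184, 186, 153, 88, 247, 229, 229, 229, 228, 228, 228, 229, 228, 228, 229, 229, 229, 228, 229, 212, 201, 204, 206, 206, 208, 185, 193, 191, 201, 71, 68, 58, 203, 230, 229, 230, 229, 229, 228, 229, 229, 228, 228, 229, 230, 228, 231, 213, 211, 207, 207, 209, 209, 191, 189, 197, 166, 71, 69, 71, 69, 65, 62, 237, 229, 228, 228, 229, 228, 227, 228, 228, 227, 227, 228, 229, 204, 202, 199, 203, 204, 189, 186, 193, 128, 86, 70, 70, 71, 66, 66, 64, 63, 176, 227, 226, 227, 227, 226, 227, 227, 227, 227, 227, 228, 216, 208, 209, 212, 187, 188, 202, 100, 67, 67, 69, 70, 67, 66, 65, 64, 55, 240, 226, 227, 225, 225, 227, 226, 226, 218, 209, 215])]
prong ends [[64.9, -15.3, -0.6], [64.9, 10.3, -0.6], [64.9, 40.0, -0.5], [65.1, 74.6, -0.5], [65.6, 113.0, -0.4], [67.4, 155.3, -0.4]]
```

Emit:
drive_tool(
  moves=[0, -0.075, 0.25, -0.04, 20, 0, -0.075, 0.55, -0.04, 20, 0, -0.075, 0.85, -0.04, 20, 0, -0.075, 1.06, -0.04, 20, 0, -0.075, 1.06, -0.04, 20],
)

```text
time_s: 9.6
tool_pos: [0.4644, 0.1628, -0.0216]
tool_rot: [179.9, 0.0, -23.2]
force: [-0.8, 0.1, -0.9]
grip_width: 0.0352
grasp_force: 25.0
```

Emit:
drive_tool(
  moves=[0, 0, 0, 0, 20, 0, 0, 0, 0, 20],
)

```text
time_s: 9.85
tool_pos: [0.4649, 0.1632, -0.0207]
tool_rot: [-180.0, -0.0, -23.2]
force: [0.4, -0.1, -0.2]
grip_width: 0.0356
grasp_force: 25.0
```

```bash
cat >> h.py <<'E'
def rel(k,yaw=-23.3,g=(519.1,59.1)):
    "tool in notch k frame (mm): along x, along y, z, yaw error"
    o=env.get_obs();a=np.radians(yaw);ex=np.array([np.cos(a),np.sin(a)]);ey=np.array([-ex[1],ex[0]])
    n=np.array(g)-25*ex+[72,44,12,-24,-64][k-1]*ey;v=o["tool_pos"][:2]*1000-n
    print("notch",k,np.round([v@ex,v@ey,o["tool_pos"][2]*1000,o["tool_rot"][2]-yaw],2),"F along x,y,z",np.round([o["force"][:2]@ex,o["force"][:2]@ey,o["force"][2]],1),"grip",np.round([o["grip_width"],o["grasp_force"]],4))
E
python3 - <<'E'
from h import *
rel(1);o,p=wsnap("w5");gauge(o,p)
h=cv2.cvtColor(p,cv2.COLOR_RGB2HSV);print([(v,h[v,290:350,2].tolist()) for v in(225,)])
E
```

```text
notch 1 [-65.97   2.18 -20.71   0.13] F along x,y,z [ 0.4  0.  -0.2] grip [ 0.0356 24.9949]
gauge [  277    47   352   139 26779] [520.6  58.6] [182.8  53.9] 66.72
[(225, [195, 194, 194, 194, 191, 194, 194, 195, 196, 198, 196, 200, 207, 172, 144, 229, 226, 236, 234, 234, 233, 234, 233, 235, 234, 232, 232, 233, 232, 234, 233, 233, 233, 233, 235, 233, 234, 234, 234, 233, 233, 233, 233, 224, 230, 206, 144, 193, 195, 192, 193, 191, 192, 194, 198, 193, 196, 195, 195, 197])]
```

Emit:
drive_tool(
  moves=[0, 0.04, 0, 0, 20, 0.1, 0.04, 0, 0, 20, 0.18, 0.04, 0, 0, 20, 0.22, 0.04, 0, 0, 20, 0.24, 0.04, 0, 0, 20],
)

```text
time_s: 10.52
tool_pos: [0.4731, 0.1578, -0.0209]
tool_rot: [180.0, -0.0, -23.2]
force: [0.3, -0.3, -0.4]
grip_width: 0.0358
grasp_force: 25.0
```

```bash
python3 -c "
from h import *
rel(1)"
```

```text
notch 1 [-56.3    0.43 -20.86   0.12] F along x,y,z [ 0.4 -0.2 -0.4] grip [ 0.0358 24.9951]
```

Lateral is now within 0.2 mm. I'll advance gently, 1 mm per row.

Emit:
drive_tool(
  moves=[0.025, 0, 0, 0, 20, 0.05, 0, 0, 0, 20, 0.075, 0, 0, 0, 20, 0.1, 0, 0, 0, 20],
)

```text
time_s: 11.02
tool_pos: [0.4758, 0.1566, -0.0209]
tool_rot: [180.0, 0.1, -23.2]
force: [-3.9, 1.2, 1.3]
grip_width: 0.0354
grasp_force: 25.0
```

```bash
python3 -c "
from h import *
rel(1)"
```

```text
notch 1 [-53.32   0.41 -20.95   0.14] F along x,y,z [-4.  -0.4  1.3] grip [ 0.0354 24.9951]
```

Contact of 4 N with the tip about at the mouth. One more small press to confirm it is blocked.

Emit:
drive_tool(
  moves=[0.025, 0, 0, 0, 20, 0.04, 0, 0, 0, 20, 0.04, 0, 0, 0, 20],
)

```text
time_s: 11.4
tool_pos: [0.4759, 0.1565, -0.0211]
tool_rot: [179.9, 0.2, -23.1]
force: [-6.5, 2.1, 3.9]
grip_width: 0.0361
grasp_force: 25.0
```

```bash
python3 -c "
from h import *
rel(1)"
```

```text
notch 1 [-53.26   0.38 -21.11   0.17] F along x,y,z [-6.8 -0.6  3.9] grip [ 0.0361 24.9957]
```

Notch 1 refuses it: 6.8 N with no advance. I'll back off 13 mm and move across to notch 2.

Emit:
drive_tool(
  moves=[-0.2, 0, 0, 0, 20, -0.34, 0, 0, 0, 20, -0.34, 0.35, 0, 0, 20, -0.34, 0.7, 0, 0, 20, -0.34, 0.7, 0, 0, 20],
)

```text
time_s: 12.02
tool_pos: [0.4541, 0.1333, -0.0209]
tool_rot: [180.0, 0.0, -23.3]
force: [1.1, 0.2, -0.7]
grip_width: 0.0358
grasp_force: 25.0
```

Emit:
drive_tool(
  moves=[0, 0, 0, 0, 20, 0, 0, 0, 0, 20],
)

```text
time_s: 12.28
tool_pos: [0.4549, 0.1357, -0.0207]
tool_rot: [-180.0, -0.0, -23.2]
force: [0.3, 0.5, -0.8]
grip_width: 0.0359
grasp_force: 25.0
```

```bash
python3 - <<'E'
from h import *
rel(2);o,p=wsnap("w6");gauge(o,p)
h=cv2.cvtColor(p,cv2.COLOR_RGB2HSV);print([(v,h[v,290:350,2].tolist()) for v in(225,)])
E
```

```text
notch 2 [-64.28   0.94 -20.71   0.15] F along x,y,z [ 0.1  0.6 -0.8] grip [ 0.0359 24.995 ]
gauge [  210    43   382   142 29818] [521.1  58.3] [182.4  55.2] 66.72
[(225, [192, 195, 193, 196, 193, 193, 195, 194, 195, 193, 193, 195, 204, 172, 150, 230, 226, 235, 235, 236, 233, 234, 233, 235, 234, 234, 234, 235, 233, 234, 233, 235, 235, 235, 234, 233, 234, 235, 227, 221, 222, 223, 225, 227, 231, 209, 142, 196, 198, 195, 196, 198, 197, 197, 194, 197, 196, 196, 197, 195])]
```

Emit:
drive_tool(
  moves=[0.1, 0.01, 0, 0, 20, 0.2, 0.01, 0, 0, 20, 0.24, 0.01, 0, 0, 20, 0.27, 0.01, 0, 0, 20, 0.3, 0.01, 0, 0, 20],
)

```text
time_s: 12.95
tool_pos: [0.4654, 0.1302, -0.0209]
tool_rot: [180.0, 0.0, -23.2]
force: [0.8, 0.3, -0.8]
grip_width: 0.0355
grasp_force: 25.0
```

```bash
python3 -c "
from h import *
rel(2)"
```

```text
notch 2 [-5.240e+01  4.000e-02 -2.088e+01  1.300e-01] F along x,y,z [ 0.6  0.6 -0.8] grip [ 0.0355 24.995 ]
```

Emit:
drive_tool(
  moves=[0.025, -0.012, 0, 0, 20, 0.05, -0.012, 0, 0, 20, 0.075, -0.012, 0, 0, 20, 0.1, -0.012, 0, 0, 20, 0.125, -0.012, 0, 0, 20],
)

```text
time_s: 13.58
tool_pos: [0.4703, 0.1286, -0.0208]
tool_rot: [-180.0, -0.0, -23.2]
force: [0.2, -0.1, -1.3]
grip_width: 0.0358
grasp_force: 25.0
```

```bash
python3 -c "
from h import *
rel(2)"
```

```text
notch 2 [-47.29   0.55 -20.81   0.13] F along x,y,z [ 0.3 -0.  -1.3] grip [ 0.0358 24.995 ]
```

It enters notch 2 freely. I'll push on in.

Emit:
drive_tool(
  moves=[0.07, 0, 0, 0, 20, 0.14, 0, 0, 0, 20, 0.21, 0, 0, 0, 20, 0.28, 0, 0, 0, 20, 0.34, 0, 0, 0, 20],
)

```text
time_s: 14.2
tool_pos: [0.4829, 0.1232, -0.0209]
tool_rot: [-180.0, -0.0, -23.2]
force: [-0.6, 0.2, -1.2]
grip_width: 0.036
grasp_force: 25.0
```

```bash
python3 -c "
from h import *
rel(2)"
```

```text
notch 2 [-33.59   0.57 -20.85   0.12] F along x,y,z [-0.6 -0.1 -1.2] grip [ 0.036  24.9951]
```

Now lower the last 1 mm to the table and press the shoulders home.

Emit:
drive_tool(
  moves=[0.02, 0, 0.03, 0, 20, 0.05, 0, 0.03, 0, 20, 0.075, 0, 0.03, 0, 20, 0.1, 0, 0.03, 0, 20, 0.125, 0, 0.03, 0, 20],
)

```text
time_s: 14.82
tool_pos: [0.4858, 0.122, -0.0222]
tool_rot: [180.0, 0.2, -23.2]
force: [-5.9, 2.4, 2.6]
grip_width: 0.036
grasp_force: 25.0
```

```bash
python3 -c "
from h import *
rel(2)"
```

```text
notch 2 [-30.45   0.62 -22.23   0.15] F along x,y,z [-6.3 -0.2  2.6] grip [ 0.036  24.9968]
```

The shoulders meet the gauge at exactly the expected depth (−30.45 against −30.5). One firmer press, then release.

Emit:
drive_tool(
  moves=[0.04, 0, 0, 0, 20, 0.05, 0, 0, 0, 20, 0.05, 0, 0, 0, 20],
)

```text
time_s: 15.2
tool_pos: [0.4857, 0.122, -0.0224]
tool_rot: [179.9, 0.4, -23.1]
force: [-9.2, 3.0, 6.0]
grip_width: 0.0358
grasp_force: 25.0
```

Emit:
drive_tool(
  moves=[0, 0, 0, 0, 50, 0, 0, 0, 0, 50, 0, 0, 0, 0, 50, 0, 0, 0, 0, 50],
)

```text
time_s: 15.7
tool_pos: [0.4895, 0.1204, -0.0219]
tool_rot: [-180.0, -0.0, -23.2]
force: [0.2, -0.7, -1.1]
grip_width: 0.0499
grasp_force: 0.0
```

```bash
python3 -c "
from h import *
rel(2)"
```

```text
notch 2 [-26.41   0.57 -21.94   0.11] F along x,y,z [ 0.4 -0.5 -1.1] grip [0.0499 0.    ]
```

Emit:
drive_tool(
  moves=[0, 0, -0.3, 0, 50, 0, 0, -0.8, 0, 50, 0, 0, -1.6, 0, 50, 0, 0, -2.4, 0, 50, 0, 0, -3.2, 0, 50],
)

```text
time_s: 16.32
tool_pos: [0.4894, 0.1205, 0.1079]
tool_rot: [-179.9, -0.0, -23.2]
force: [0.4, -0.8, 0.1]
grip_width: 0.0502
grasp_force: 0.0
```

Emit:
drive_tool(
  moves=[-0.5, 0, 0, 0, 50, -1, 0, 0, 0, 50, -1, 0, 0, 0, 50, -1, 0, 0, 0, 50],
)

```text
time_s: 16.82
tool_pos: [0.4533, 0.136, 0.1066]
tool_rot: [-180.0, -0.1, -23.2]
force: [0.8, 0.1, -0.1]
grip_width: 0.0497
grasp_force: 0.0
```

```bash
python3 - <<'E'
from h import *
rel(2);o,p=wsnap("w7")
t,_=env.read_camera("top")
a=np.load("top0.npz")["p"]
dd=np.abs(t.astype(int)-a).max(2)>50
for nm,(u,v) in dict(railR=(416,200),railL=(376,225),pencil=(380,326),off2=(207,245)).items():print(nm,dd[v-22:v+22,u-22:u+22].sum())
s,_=env.read_camera("side")
c=np.hstack([cv2.resize(p[60:360,140:540],(460,345)),cv2.resize(s[170:400,225:525],(340,261)).copy() if 0 else cv2.copyMakeBorder(cv2.resize(s[170:400,225:525],(340,261)),0,84,0,0,cv2.BORDER_CONSTANT)])
cv2.imwrite("pics/fin.png",c[:,:,::-1])
E
```

```text
notch 2 [-6.5880e+01  5.7000e-01  1.0657e+02  1.0000e-01] F along x,y,z [ 0.7  0.5 -0.1] grip [0.0497 0.    ]
railR 0
railL 0
pencil 0
off2 339
```

View pics/fin.png

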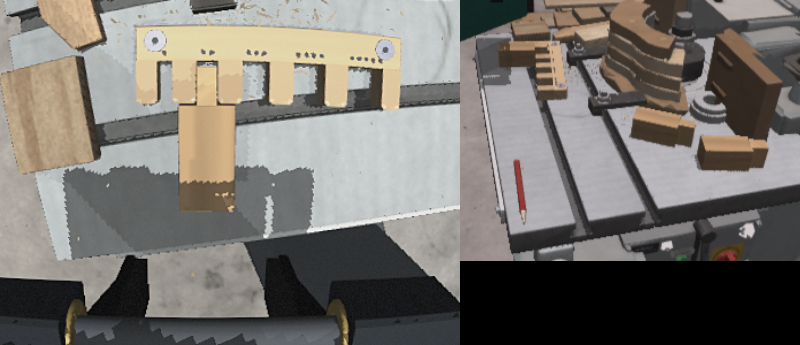

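The final view shows the tenon in the two-dot notch at (207,85) with its shoulders at the gauge's front edge, and the other pieces in place. I'll check the shoulder gap and the dark offcut's pose by numbers.

```bash
python3 - <<'E'
from h import *
d=np.load("w7.npz");p=d["p"];o=dict(tool_pos=d["tp"],tool_rot=d["tr"])
h=cv2.cvtColor(p,cv2.COLOR_RGB2HSV)
for u in(303,335):print(u,h[140:165,u,2].tolist())
a=np.radians(-23.3);ex=np.array([np.cos(a),np.sin(a)]);ey=np.array([-ex[1],ex[0]]);n=np.array([519.1,59.1])-25*ex+44*ey
for u in(303,335):
  for v in(150,151,152,153):
    q=wray(o,[[u,v]],.038)[0,:2]*1000-n;print(u,v,q@ex,q@ey)
m=((h[...,1]>50)&(h[...,2]>70)&(h[...,0]<30)).astype(np.uint8);k,l,s,_=cv2.connectedComponentsWithStats(m);i=l[160,180]
P=wray(o,np.argwhere(l==i)[:,::-1],.022)[:,:2]*1000;print("off2",s[i],cv2.minAreaRect(P.astype(np.float32)))
E
```

```text
303 [211, 210, 208, 209, 211, 208, 209, 215, 221, 218, 37, 89, 207, 216, 216, 213, 212, 214, 211, 210, 213, 212, 213, 213, 213]
335 [209, 212, 212, 212, 209, 210, 211, 207, 210, 205, 74, 94, 220, 218, 216, 216, 215, 215, 215, 215, 215, 216, 214, 215, 214]
303 150 0.32250371033216674 12.030774063610698
303 151 -0.40041546860089383 12.033432863992589
303 152 -1.1236006970178865 12.036149206875459
303 153 -1.8470626088084259 12.038923171254474
335 150 0.38217006895068245 -10.825578382620984
335 151 -0.3406504780066676 -10.831967585912325
335 152 -1.0637367068077268 -10.838413471636533
335 153 -1.7870992483505415 -10.84491617207085
off2 [ 139  109   83  103 6218] ((551.6707153320312, 213.94085693359375), (62.09066390991211, 74.31649017333984), 75.14945983886719)
```

```bash
python3 - <<'E'
from h import *
t,_=env.read_camera("top");a=np.load("top0.npz")["p"]
for q in(a,t):
    h=cv2.cvtColor(q,cv2.COLOR_RGB2HSV);e=cv2.Canny(q,60,150)[222:270,182:228]
    print([np.round(v) for v in(np.argwhere(e>0).min(0),np.argwhere(e>0).max(0))],(h[245,182:228,1]).tolist(),h[222:270,205,1].tolist())
E
```

```text
[array([0, 7]), array([47, 45])] [35, 31, 31, 34, 30, 32, 30, 30, 32, 30, 70, 91, 90, 89, 92, 102, 109, 106, 106, 98, 91, 91, 93, 89, 90, 88, 89, 90, 93, 98, 99, 98, 87, 86, 91, 95, 97, 27, 6, 3, 2, 5, 3, 3, 2, 3] [0, 3, 0, 3, 0, 3, 4, 49, 106, 108, 107, 106, 98, 98, 100, 92, 92, 89, 87, 91, 91, 89, 91, 89, 88, 91, 89, 89, 90, 90, 88, 92, 90, 91, 90, 93, 90, 92, 96, 88, 4, 2, 2, 2, 2, 2, 2, 0]
[array([0, 0]), array([47, 45])] [33, 34, 35, 34, 31, 32, 30, 36, 34, 32, 66, 92, 92, 89, 92, 103, 107, 106, 105, 99, 94, 93, 91, 92, 92, 89, 91, 91, 94, 99, 102, 95, 89, 90, 92, 97, 98, 40, 8, 5, 7, 2, 2, 2, 2, 2] [2, 3, 3, 2, 3, 3, 2, 39, 106, 107, 106, 104, 100, 99, 96, 94, 90, 93, 90, 91, 89, 88, 89, 92, 89, 88, 91, 91, 93, 93, 90, 91, 92, 94, 91, 94, 94, 98, 85, 17, 25, 41, 53, 44, 49, 49, 44, 32]
```

The offcut's edges are unchanged, so the pixel differences there are only the arm's shadow. Handing in.

```bash
python3 -c "
from cell import env
print(env.sign_off())"
```

```text
the job is handed in; nothing more can be done
None
```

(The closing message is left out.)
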